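# Close the paste jar

### The arm

A 7-joint arm with a two-finger parallel gripper is mounted at the origin on a cart in front of the work surface, level with it; the furniture and walls round the work are solid. World frame = base frame: x ahead of the robot, y to its left, z up, the work surface at z = 0. Lengths are in m, angles in rad, forces in N, time in s.
With the tool pointing down it reaches from about 0.4 to 0.85 m from the base axis. Payload 10.4 kg.
Tool frame: the origin (TCP) lies at the very end of the fingers, on their centre line; the grasp point (between the pads) lies r.tcp_to_grasp behind it (r.tcp_to_grasp is the distance from the TCP to the grasp point, in m); z points along the fingers, y is the line along which they close (so a half turn about z gives the same grasp; the last joint's range is limited). The gripper opens to 87 mm and grips with 3 to 60 N. Pads are 19 mm wide; open, the fingers measure 117 mm over their backs; the gripper's body (75 mm by 190 mm) begins 51 mm behind the grasp point.
Start: joints at [-1.349, 0.332, -0.065, 1.46, 0.022, 1.35, -0.088], TCP at [0.151, 0.606, 0.223] pointing down, gripper open.
Joint ranges: [-2.6, 2.6], [-0.5, 2.12], [-1.47, 1.34], [0.16, 2.42], [-1.27, 4.41], [0.06, 2.06], [-2.6, 2.6]. Speed limits (rad/s): [2.22, 2.22, 2.79, 2.79, 3.14, 3.14, 3.14].

### API

Orientations are given as a unit quaternion [x, y, z, w].
In Python, from bench import monitor, cams, ticket, r gives the robot as it stands.
- The arm moves only by the shell command python3 -m crank 'ROWS' [OPENING] [FORCE]. ROWS is a JSON object whose one key "steps" holds a list of rows, each a list of 2 entries, a list of its own where there are three numbers: the shift along the world's x, y, z in units of 25 mm (1.0 is 25 mm), then the turn, a rotation vector about the world's x, y, z in units of 5 degrees (1.0 is 5 degrees). In form: {"steps": [[[x, y, z], [ax, ay, az]], ...]}. A call has 1 to 10 rows; each row shifts and turns the commanded pose from where the row before left it; what a row does not reach is not made up. A row lasts 1/12 s, in which the tool goes at most 41.7 mm and 7.16 degrees, less where a joint would pass 70% of its speed; a pose out of reach is approached as far as the arm can. A call is refused whole if a number of a shift passes 1 or a number of a turn 1, either way. A call with a gripper value outside its range is refused whole. OPENING is the finger opening in mm, from 0 to 87, set as the call begins (- or left out, the last holds). The fingers move at their own pace and stop on an object; FORCE is the grip in N (left out, the last holds). Time passes only in rows, so rows that do not move let the fingers close. It gives the time, the measured TCP pose, the force, the opening and the grip force at its end, in the units of the state.
- monitor.read_state(): the state, without advancing time (a new reading comes with each control period).
- cams.camera(name): name is "scene" or "top" or "wrist"; returns a dict with "pixels" (384x512x3 uint8, blue, green, red), "z_map" (384x512 float32, m along the optical axis (not along the pixel's ray), 0 where there is no reading), "vfov" (degrees; the focal length in pixels is half the picture's height over the tangent of half this angle, whatever the lens; pixels are square), "cx", "cy" (the principal point, pixels), "T" (4x4, takes a point from camera to world coordinates). Camera axes: x right, y up, looking along -z (the intrinsics and any distortion apply to the point x, -y, -z); pixel columns grow to the right and rows downward; lengths in m; the calibration is good to about 2 mm. A picture is of the moment at which its call begins.
- ticket.close_job(): hands the job in; it is judged then, once.
The state is a dict: "time": time; "joint_positions": joint angles; "joint_vel": joint speeds; "joint_torque": joint torques, N m; "ee_pos": TCP position; "eef_rot": TCP orientation; "ft_force": force on the tool from outside, world axes, zero at the start; "torque": the same for the moment, N m; "width": finger opening in m; "grip_force": force on a finger pad.
Only numpy, scipy, OpenCV 4.12 (cv2) and the standard library are available. Lean on these libraries where they do the work, as an engineer would, in place of code of your own. Each camera call takes 0.05 s, during which the arm holds its last target. There are 200 camera calls.

### The job

Close the book-repair paste jar: set its lid on the neck and, pressing it down lightly against the sprung disc in the mouth, turn it backward (anticlockwise from above) until you feel it drop into the thread start, then keep it down and screw it forward (clockwise) fully home, and let go. Be gentle: never force the lid against the thread or its stops, and leave the other things on the desk where they are.

Things in the scene. Friction and masses are not known exactly. Their poses are not given: they have to be found in the camera images.
- holder: Dark steel round foot, 100 mm across and 12 mm high, with a clamp collar, fixed to the desk; it clamps upright, in a rubber liner, a white jar 61 mm across. Origin: centre of the underside, on the jar's axis, on the desk; z up. The jar can only twist in its liner: springy, 3 Nm per rad, 0.35 rad at most either way.
- mouth (a point): Centre of the jar neck's rigid rim, 96 mm above the desk, on the jar's axis, z up. The neck's core is 47 mm across, its last 5 mm tapering to 41 mm at the rim. In the middle a sprung black disc (airtight follower), 37 mm across, stands 17 to 18 mm above the rim; the lid must press it down; it gives 1 mm per 0.7 N, up to 16.8 mm.
- thread (a point): Point on the jar's axis 12 mm below the mouth, level with the ridge starts. Three equal right-hand ridges, 56 mm over the outside, 4 mm thick, 120 deg apart: each begins after an open gap 36 deg wide and runs 76 deg clockwise (from above), descending 7 mm (5.3 mm per rad). The angle of the starts differs every time, unrelated to any axes given: find it by feel.
- stops (a point): Point on the jar's axis 6 mm below the mouth, level with the tops of the three stop ribs: upright, 8 deg wide, 18 mm high, one at the lower (clockwise) end of each ridge. A rib blocks lugs riding on the ridge from going forward, blocks lugs screwed home under the ridge, and bounds the next gap, so lugs lying in the gap cannot go further backward.
- lid: Round black ribbed screw lid, 64 mm across, 29 mm high, about 60 g, lying closed top up on the desk; inside 59 mm across, 25 mm deep. Origin: centre of its underside (rim of the skirt), z up. Inside are three lugs 120 deg apart, one at its +x, each 20 deg wide, 1 to 5 mm above the rim, reaching in to radius 25 mm.
- lid_rim (a point): Same point as the lid's origin. Height against the mouth: -6 mm with the lugs on the stop ribs; about -8 mm let go, lying on the sprung disc; -15 to -9 mm pressed onto the ridges (climbs when turned backward); free to go to -17 mm and below, by about 7 N in all, when over the gaps; -23 mm screwed home, held there by the thread against 11 N of the disc.
- lid_top (a point): Centre of the lid's closed top, 29 mm above its rim. Up to 125 deg backward from where it lands until it drops into the gaps (from the ribs it first drops onto the ridges); then, kept at -18 mm or lower, 55 to 85 deg forward to home. Let go before it is under the ridges it springs up. Contact forces between lid and jar, disc included, added up, must stay under 70 N (home at rest: 22 N).
- reader_cards: Stack of white reader cards, 56 x 87 x 18 mm, loose. Bystander. Origin: centre of the underside.
- glue_stick: Glue stick standing upright, 27 mm across, 91 mm high, loose. Bystander. Origin: centre of the underside.
- tape: Roll of brown tape lying flat, 96 mm across, 48 mm high, loose. Bystander. Origin: centre of the underside.
Not all that is in view belongs to the job. There is more than one size of the lid; the one meant has the size given above. What is shaped like the holder but green is not meant.

How it is judged:
On the way:
1. the lid has dropped squarely into the thread start (z of lid in the frame of mouth below -0.0165 m and horizontal distance between lid and mouth below 0.005 m and angle between the z axis of lid and the z axis of mouth, either way round below 0.08 rad), for 0.1 s.
At the end, for the whole second after the job is handed in: The lid is screwed home: its origin at least 21.4 mm below the mouth (23 mm is the end of the thread), within 5 mm of the jar's axis, level within 0.06 rad, at rest and released (z of lid in the frame of mouth below -0.0214 m and horizontal distance between lid and mouth below 0.005 m and angle between the z axis of lid and the z axis of mouth, either way round below 0.06 rad and linear speed of lid below 0.01 m/s); the robot touches nothing.
It fails at once if the lid is forced against the jar (more than 70 N of contact force in all) (contact force between lid and holder above 70 N).
It fails at once if a bystander is disturbed (moved more than 2 cm) (distance of any of reader_cards, glue_stick, tape from where it was at the start of the episode above 0.02 m).
It also fails if it takes over 64 s, if anything falls off the work surface, if the arm or the gripper's body presses on something with over 40 N, if the wrist force passes 120 N, or if a joint passes its speed limit or range.

## Working session

There is one attempt and no reset: what is moved stays moved. The work goes in short steps, Python scripts to look and compute and a shell command to move; the robot and the scene stay as the last step left them, time stands still between calls to the robot, and variables do not carry over. Pictures are saved under pics/ and viewed, at most 10 in all, crops included, and the job is handed in when it is done.

```bash
ls; mkdir -p pics; python3 - <<'E'
from bench import monitor,cams,ticket,r
import cv2,numpy as np
s=monitor.read_state();print(s,r.tcp_to_grasp)
im=[]
for n in("scene","top"):
    c=cams.camera(n);np.savez('pics/'+n+'.npz',**c);print(n,c['vfov'],c['cx'],c['cy'],c['T'].round(3).tolist(),[k for k in c]);cv2.imwrite(f'pics/{n}0.png',c['pixels'])
E
```

```text
pics
{'time': 0.0, 'joint_positions': array([-1.34858278,  0.33288397, -0.06469747,  1.46097274,  0.02159386,
        1.34990548, -0.08850053]), 'joint_vel': array([-0.00069157,  0.00034497,  0.00199922,  0.00050423, -0.00100856,
       -0.00032288, -0.00015927]), 'joint_torque': array([-5.35974250e-04, -6.23258400e+01,  2.42705550e-02, -3.89896381e+01,
       -6.15385012e-02,  3.96491715e-02,  1.26419468e-04]), 'ee_pos': array([0.15139277, 0.6059692 , 0.22173139]), 'eef_rot': array([ 1.22092669e-01,  9.92518431e-01, -7.34858052e-04, -5.78908511e-05]), 'ft_force': array([-0.16324321, -0.39404219, -0.4224757 ]), 'torque': array([-0.02188898,  0.03150351, -0.01581804]), 'grip_force': 0.0, 'width': 0.08690994547082105} 0.0187
scene 52.09994327101498 260.4127860802546 197.1179322018647 [[0.725, 0.326, -0.607, -0.16], [-0.689, 0.324, -0.648, -0.706], [-0.015, 0.888, 0.459, 0.58], [0.0, 0.0, 0.0, 1.0]] ['pixels', 'z_map', 'vfov', 'cx', 'cy', 'T']
top 50.603297300096465 254.59469609548503 192.99337326607323 [[0.022, 0.992, -0.128, 0.367], [-1.0, 0.021, -0.009, -0.02], [-0.006, 0.128, 0.992, 1.024], [0.0, 0.0, 0.0, 1.0]] ['pixels', 'z_map', 'vfov', 'cx', 'cy', 'T']
```

View pics/top0.png

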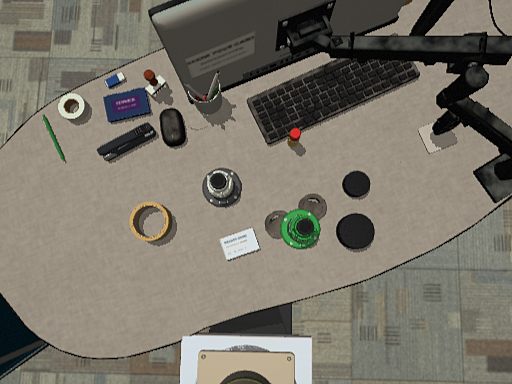

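View pics/scene0.png

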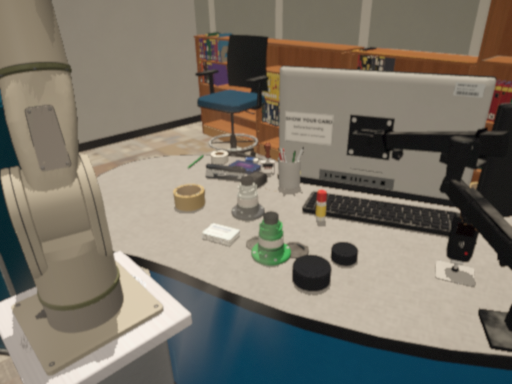

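The top view shows the steel holder with the white jar at (222,185) and the green decoy at (300,228). The two black lids are at (356,184) and (355,231), the tape at (151,222), the cards at (240,243) and the glue stick at (295,135). The scene view agrees.

```bash
cat > h.py <<'E'
import numpy as np
def cloud(c):
    H,W=c['z_map'].shape; f=H/2/np.tan(np.radians(c['vfov'])/2)
    v,u=np.mgrid[:H,:W]; z=c['z_map']
    P=np.stack([(u-c['cx'])/f*z,-(v-c['cy'])/f*z,-z],-1)
    return P@c['T'][:3,:3].T+c['T'][:3,3]
E
python3 - <<'E'
import numpy as np,cv2
from h import cloud
for n,rois in(("top",dict(lidA=(335,165,378,205),lidB=(330,205,382,257),jar=(198,160,248,212),glue=(283,120,307,155),tape=(125,198,178,248))),("scene",dict(lidA=(325,235,362,272),lidB=(285,245,335,295),jar=(225,165,270,225)))):
    c=dict(np.load(f'pics/{n}.npz'));P=cloud(c);
    for k,(a,b,d,e) in rois.items():
        p=P[b:e,a:d].reshape(-1,3); px=c['pixels'][b:e,a:d].reshape(-1,3)
        ok=c['z_map'][b:e,a:d].ravel()>0
        p=p[ok];px=px[ok]
        bg=np.median(p[p[:,2]<0.012][:,2]) if (p[:,2]<0.012).any() else None
        print(n,k,'desk',bg,'zmax',np.percentile(p[:,2],[90,97,99.5]).round(4))
        levels=[(0.024,0.04)] if 'lid' in k else [(0.005,0.02),(0.03,0.08),(0.085,0.104),(0.108,0.13)] 
        for lo,hi in levels:
            q=p[(p[:,2]>lo)&(p[:,2]<hi)]
            if len(q)<6: continue
            (x,y),w,an=cv2.minAreaRect(q[:,:2].astype(np.float32))
            (X,Y),R=cv2.minEnclosingCircle(q[:,:2].astype(np.float32))
            print('  ',lo,hi,len(q),'rect',np.round([x,y,*w],4),'circ',np.round([X,Y,2*R],4),'med z',np.median(q[:,2]).round(4))
E
```

```text
top lidA desk -6.290732602476368e-05 zmax [0.0301 0.0318 0.0332]
   0.024 0.04 523 rect [ 0.527  -0.2634  0.0631  0.0621] circ [ 0.5263 -0.2641  0.0652] med z 0.0292
top lidB desk -3.7215436774706845e-05 zmax [0.0406 0.042  0.0437]
   0.024 0.04 641 rect [ 0.4089 -0.2582  0.0854  0.0863] circ [ 0.4083 -0.2588  0.0882] med z 0.0383
top jar desk 0.0007782681962438254 zmax [0.0944 0.1141 0.1161]
   0.005 0.02 542 rect [0.5131 0.0719 0.1167 0.1005] circ [0.5152 0.0682 0.1332] med z 0.0119
   0.03 0.08 178 rect [0.5079 0.0729 0.061  0.0555] circ [0.5118 0.0719 0.0645] med z 0.0647
   0.085 0.104 157 rect [0.5132 0.0731 0.0547 0.0535] circ [0.5128 0.0734 0.0568] med z 0.0931
   0.108 0.13 200 rect [0.5129 0.073  0.0345 0.0344] circ [0.5128 0.0732 0.0369] med z 0.1136
top glue desk 0.0003416437457411936 zmax [0.0884 0.0918 0.094 ]
   0.005 0.02 153 rect [ 0.654  -0.1098  0.0671  0.06  ] circ [ 0.6578 -0.1076  0.0755] med z 0.0169
   0.03 0.08 63 rect [ 0.6264 -0.1014  0.0265  0.012 ] circ [ 0.6314 -0.1031  0.0267] med z 0.058
   0.085 0.104 102 rect [ 0.634  -0.104   0.0238  0.0269] circ [ 
[... 377 characters left out ...]
[ 0.4852 -0.2705  0.1463  0.0611] circ [ 0.4853 -0.2753  0.1518] med z 0.0288
scene lidB desk -8.355862832976069e-05 zmax [0.0393 0.0403 0.0411]
   0.024 0.04 816 rect [ 0.438  -0.27    0.0864  0.1509] circ [ 0.4417 -0.2577  0.1592] med z 0.0382
scene jar desk -0.000498988930747124 zmax [0.0884 0.1115 0.1139]
   0.005 0.02 539 rect [0.5983 0.1845 0.3864 0.1544] circ [0.5894 0.1934 0.3988] med z 0.0116
   0.03 0.08 540 rect [0.6133 0.1486 0.3072 0.1542] circ [0.6169 0.1492 0.3318] med z 0.0445
   0.085 0.104 147 rect [ 0.4463 -0.024   0.2464  0.0521] circ [ 0.4494 -0.026   0.2503] med z 0.0944
   0.108 0.13 118 rect [ 0.4546 -0.0248  0.2586  0.0354] circ [ 0.4572 -0.0264  0.2592] med z 0.1123
```

```bash
python3 -m crank '{"steps":[[[1,-1,0],[0,0,-0.25]],[[1,-1,0],[0,0,-0.25]],[[1,-1,0],[0,0,-0.25]],[[1,-1,0],[0,0,-0.25]],[[1,-1,0],[0,0,-0.25]],[[1,-1,0],[0,0,-0.25]],[[1,-1,0],[0,0,-0.25]],[[1,-1,0],[0,0,-0.25]],[[1,-1,0],[0,0,-0.25]],[[1,-1,0],[0,0,-0.25]]]}' 87
python3 -m crank '{"steps":[[[1,-1,0],[0,0,-0.25]],[[1,-1,0],[0,0,-0.25]],[[0.3,-1,0],[0,0,-0.25]],[[0.3,-1,0],[0,0,-0.25]],[[0.3,-1,0],[0,0,-0.25]],[[0.3,-1,0],[0,0,-0.25]],[[0.3,-1,0],[0,0,-0.25]],[[0.3,-1,0],[0,0,-0.25]],[[0.3,-1,0],[0,0,-0.25]],[[0.3,-1,0],[0,0,-0.25]]]}'
python3 -m crank '{"steps":[[[0.3,-1,0],[0,0,-0.25]],[[0.3,-1,0],[0,0,-0.25]],[[0,-1,0],[0,0,-0.25]],[[0,-1,0],[0,0,-0.25]],[[0,-1,0],[0,0,-0.25]],[[0,-1,0],[0,0,-0.25]],[[0,-1,0],[0,0,-0.25]],[[0,-1,0],[0,0,-0.25]],[[0,-1,0],[0,0,-0.25]],[[0,-1,0],[0,0,-0.25]]]}'
python3 -c "
from bench import monitor
s=monitor.read_state();print(s['joint_positions'].round(3),s['ee_pos'],s['eef_rot'])"
```

```text
time: 0.93
ee_pos: [0.4023, 0.3548, 0.2224]
eef_rot: [0.23, 0.973, -0.0, -0.0]
ft_force: [0.9, 0.7, -0.3]
width: 0.0873
grip_force: 0.0
time: 1.77
ee_pos: [0.5115, 0.1051, 0.2224]
eef_rot: [0.335, 0.942, -0.0, -0.0]
ft_force: [0.2, 1.0, -0.3]
width: 0.0869
grip_force: 0.0
time: 2.6
ee_pos: [0.5261, -0.1448, 0.2224]
eef_rot: [0.435, 0.9, 0.0, -0.0]
ft_force: [1.1, -0.4, 0.0]
width: 0.0868
grip_force: 0.0
[-0.372  0.166  0.628  1.703 -0.101  1.306  0.946] [ 0.52609102 -0.14475277  0.22236765] [ 4.35076523e-01  9.00393458e-01  8.36523194e-06 -1.99854280e-04]
```

```bash
python3 -m crank '{"steps":[[[0,-1,0],[0,0,0]],[[0,-1,0],[0,0,0]],[[0,-1,0],[0,0,0]],[[0,-1,0],[0,0,0]],[[0,-0.75,0],[0,0,0]],[[0,0,0],[0,0,0]],[[0,0,0],[0,0,0]]]}' 
python3 - <<'E'
from bench import cams,monitor
import numpy as np,cv2
from h import cloud
c=cams.camera('wrist');cv2.imwrite('pics/w1.png',c['pixels']);P=cloud(c);print(c['vfov'],c['cx'],c['cy'],c['T'].round(3).tolist())
np.savez('pics/w1.npz',**c)
d=np.hypot(P[...,0]-.527,P[...,1]+.2635)
m=(c['z_map']>0)&(d<.06)&(P[...,2]>.024)&(P[...,2]<.036)
q=P[m][:,:2].astype(np.float32);print(len(q))
if len(q)>10: print(cv2.minAreaRect(q),cv2.minEnclosingCircle(q),np.median(P[m][:,2]))
print(monitor.read_state()['ee_pos'])
E
```

```text
time: 3.18
ee_pos: [0.5259, -0.2632, 0.2222]
eef_rot: [0.436, 0.9, -0.0, -0.0]
ft_force: [-0.0, 0.4, -0.3]
width: 0.0869
grip_force: 0.0
64.88024807208079 257.4842355451824 194.23610543047073 [[0.784, -0.592, -0.186, 0.475], [0.621, 0.747, 0.238, -0.197], [-0.002, -0.302, 0.953, 0.384], [0.0, 0.0, 0.0, 1.0]]
2142
((0.5276274085044861, -0.2656497359275818), (0.06354308873414993, 0.06372195482254028), 77.34855651855469) ((0.5279126763343811, -0.26593074202537537), 0.03250666335225105) 0.02923115269029819
[ 0.52635916 -0.26195996  0.2221789 ]
```

View pics/w1.png

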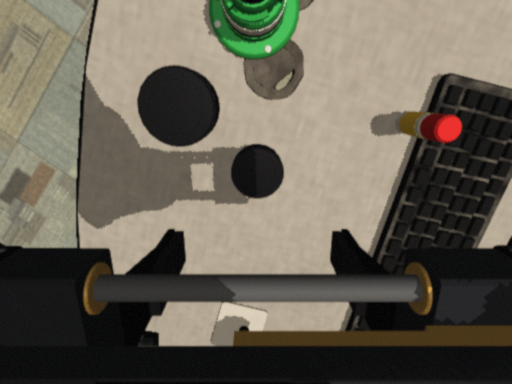

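The wrist view shows the 64 mm lid at (257,171) between the fingers' lines, and the larger one at (178,105). The lid centre works out at about (0.527, -0.265).

```bash
python3 -m crank '{"steps":[[[0.05,-0.1,-1],[0,0,0]],[[0,0,-1],[0,0,0]],[[0,0,-1],[0,0,0]],[[0,0,-1],[0,0,0]],[[0,0,-1],[0,0,0]],[[0,0,-1],[0,0,0]],[[0,0,-1],[0,0,0]],[[0,0,-0.8],[0,0,0]],[[0,0,-0.5],[0,0,0]],[[0,0,-0.34],[0,0,0]]]}' 87
python3 -m crank '{"steps":[[[0,0,0],[0,0,0]],[[0,0,0],[0,0,0]],[[0,0,0],[0,0,0]],[[0,0,0],[0,0,0]],[[0,0,0],[0,0,0]],[[0,0,0],[0,0,0]],[[0,0,0],[0,0,0]],[[0,0,0],[0,0,0]]]}' 50 25
```

```text
time: 4.07
ee_pos: [0.5275, -0.2632, 0.0052]
eef_rot: [0.434, 0.901, 0.0, -0.001]
ft_force: [-0.3, -0.8, 0.2]
width: 0.0869
grip_force: 0.0
time: 4.73
ee_pos: [0.5284, -0.2651, 0.0076]
eef_rot: [0.435, 0.901, 0.0, 0.001]
ft_force: [-0.2, 1.7, 6.3]
width: 0.0634
grip_force: 25.0
```

```bash
python3 -m crank '{"steps":[[[0,0,0.3],[0,0,0]],[[0,0,0.9],[0,0,0]],[[0,0,1],[0,0,0]],[[0,0,1],[0,0,0]],[[0,0,1],[0,0,0]],[[0,0,1],[0,0,0]],[[0,0,1],[0,0,-0.5]],[[0,0.5,0.4],[0,0,-0.8]],[[0,1,0],[0,0,-0.8]],[[0,1,0],[0,0,-0.8]]]}' 50 40
python3 -m crank '{"steps":[[[0,1,0],[0,0,-1]],[[0,1,0],[0,0,-1]],[[0,1,0],[0,0,-1]],[[0,1,0],[0,0,-1]],[[0,1,0],[0,0,-1]],[[-0.1,1,0],[0,0,-1]],[[-0.1,1,0],[0,0,-1]],[[-0.1,1,0],[0,0,-1]],[[-0.1,0.8,0],[0,0,-1]],[[-0.1,0.4,0],[0,0,0]]]}'
python3 - <<'E'
from bench import cams,monitor
import numpy as np,cv2
from h import cloud
for n in('scene','wrist','top'):
    c=cams.camera(n);np.savez(f'pics/{n}2.npz',**c);cv2.imwrite(f'pics/{n}2.png',c['pixels'])
s=monitor.read_state();print(s['joint_positions'].round(3),s['ee_pos'],s['eef_rot'],s['ft_force'],s['width'])
E
```

```text
time: 5.57
ee_pos: [0.5276, -0.2028, 0.173]
eef_rot: [0.547, 0.837, 0.0, 0.001]
ft_force: [0.2, 0.6, -1.0]
width: 0.0637
grip_force: 40.0
time: 6.4
ee_pos: [0.5148, 0.0305, 0.1719]
eef_rot: [0.825, 0.566, 0.0, -0.0]
ft_force: [0.2, 0.1, -1.3]
width: 0.0634
grip_force: 40.0
[-0.763  0.134  0.678  1.846 -0.09   1.192 -0.419] [0.51511901 0.027335   0.17182184] [8.23180727e-01 5.67779424e-01 8.99385469e-05 9.00452691e-05] [ 0.19866276 -0.69709675 -0.31229413] 0.06332367857603201
```

View pics/scene2.png

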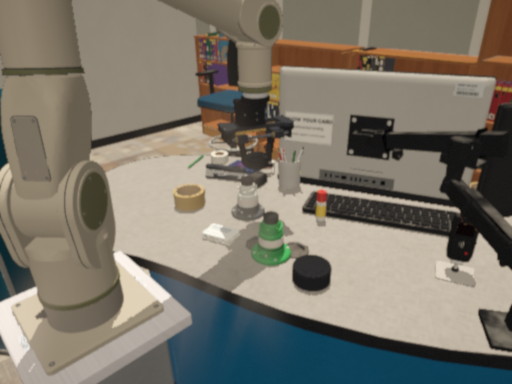

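View pics/wrist2.png

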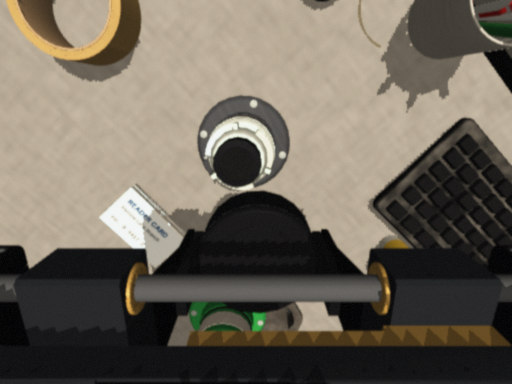

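Wrist view: the jar with its black disc at (238,160), and the held lid's top at (255,245). I'll measure both in this one camera so the calibration error mostly cancels.

```bash
cat >> h.py <<'E'
from scipy.optimize import least_squares
def fitc(q,x0):
    # circle fit on outermost points per angular bin
    c=np.array(x0,float)
    for _ in range(4):
        d=q-c; a=(np.arctan2(d[:,1],d[:,0])//np.radians(6)).astype(int); rr=np.hypot(*d.T)
        e=np.array([q[a==k][rr[a==k].argmax()] for k in np.unique(a)])
        s=least_squares(lambda p:np.hypot(e[:,0]-p[0],e[:,1]-p[1])-p[2],[*c,.03],loss='soft_l1',f_scale=.0005); c=s.x[:2]
    return s.x
E
python3 - <<'E'
import numpy as np,cv2
from h import *
for n in('wrist','top','scene'):
    c=dict(np.load(f'pics/{n}2.npz'));P=cloud(c);v=c['z_map']>0
    dj=np.hypot(P[...,0]-.513,P[...,1]-.073)
    for lab,lo,hi,R,cc in(('disc',.108,.125,.025,(.513,.073)),('neck',.088,.1,.032,(.513,.073)),('lidtop',.185,.203,.036,(.515,.028)),('lidall',.15,.185,.036,(.515,.028))):
        m=v&(P[...,2]>lo)&(P[...,2]<hi)&(np.hypot(P[...,0]-cc[0],P[...,1]-cc[1])<R)
        if m.sum()<20: continue
        q=P[m];print(n,lab,m.sum(),'z med',np.percentile(q[:,2],[5,50,95]).round(4),'fit',fitc(q[:,:2],cc).round(4),'box',q[:,:2].min(0).round(4),q[:,:2].max(0).round(4))
E
```

```text
wrist disc 1850 z med [0.1119 0.1133 0.1145] fit [0.5141 0.072  0.018 ] box [0.4958 0.0539] [0.5324 0.0901]
wrist neck 772 z med [0.0891 0.094  0.0969] fit [0.5137 0.0716 0.0234] box [0.4869 0.0441] [0.5381 0.0986]
wrist lidtop 8099 z med [0.1894 0.1933 0.1947] fit [0.5156 0.0323 0.0319] box [ 4.834e-01 -1.000e-04] [0.551  0.0639]
wrist lidall 1016 z med [0.1653 0.1761 0.184 ] fit [0.5151 0.0312 0.0329] box [0.4878 0.0272] [0.551 0.064]
scene disc 67 z med [0.1094 0.1123 0.114 ] fit [0.5111 0.0666 0.0156] box [0.4928 0.0503] [0.5307 0.0858]
scene neck 78 z med [0.0886 0.094  0.0984] fit [0.5103 0.0665 0.0208] box [0.4854 0.0427] [0.5277 0.0856]
scene lidtop 225 z med [0.1862 0.1925 0.1964] fit [0.5135 0.0238 0.0293] box [ 0.4795 -0.0055] [0.5481 0.0579]
scene lidall 170 z med [0.1647 0.1741 0.1831] fit [0.5146 0.0287 0.0341] box [ 0.4792 -0.0064] [0.5457 0.0369]
```

```bash
python3 - <<'E'
import numpy as np,cv2
from h import *
for n in('wrist2','top','top2','w1'):
    c=dict(np.load(f'pics/{n}.npz'));P=cloud(c);v=c['z_map']>0
    for lab,lo,hi,R,cc in(('foot',.0085,.0155,.054,(.513,.073)),('neck',.09,.1,.032,(.513,.073)),('disc',.108,.125,.025,(.513,.073)),('lidtop',.191,.203,.036,(.515,.028)),('desk',-.005,.005,.4,(.5,0))):
        m=v&(P[...,2]>lo)&(P[...,2]<hi)&(np.hypot(P[...,0]-cc[0],P[...,1]-cc[1])<R)
        if m.sum()<20: continue
        q=P[m]
        if lab=='desk':
            A=np.c_[q[:,:2],np.ones(len(q))];print(n,'desk plane',np.linalg.lstsq(A,q[:,2],rcond=None)[0].round(4));continue
        print(n,lab,m.sum(),np.median(q[:,2]).round(4),'fit',fitc(q[:,:2],cc).round(4))
E
```

```text
wrist2 foot 2415 0.0117 fit [0.5142 0.0718 0.0489]
wrist2 neck 692 0.0943 fit [0.5139 0.0717 0.0232]
wrist2 disc 1850 0.1133 fit [0.5141 0.072  0.018 ]
wrist2 lidtop 7488 0.1934 fit [0.5155 0.032  0.0316]
wrist2 desk plane [-0.0006 -0.0022  0.0004]
top foot 465 0.0121 fit [0.5127 0.0735 0.0481]
top neck 106 0.0943 fit [0.5127 0.073  0.0222]
top disc 200 0.1136 fit [0.5124 0.0731 0.0168]
top desk plane [-0.0001  0.0006  0.0003]
top2 desk plane [-0.0002  0.0007  0.0003]
w1 desk plane [-0.0008 -0.0007  0.0002]
```

```bash
cat > m.py <<'E'
import numpy as np,sys
from h import *
from bench import cams,monitor
s=monitor.read_state()
c=cams.camera('wrist');P=cloud(c);v=c['z_map']>0
e=s['ee_pos'];print('ee',e.round(4),s['ft_force'].round(1))
for lab,lo,hi,R,cc in(('foot',.0085,.0155,.054,(.514,.072)),('disc',.108,.125,.025,(.514,.072)),('lidtop',e[2]+.017,e[2]+.03,.036,e[:2])):
    m=v&(P[...,2]>lo)&(P[...,2]<hi)&(np.hypot(P[...,0]-cc[0],P[...,1]-cc[1])<R)
    if m.sum()<20: continue
    q=P[m];f=fitc(q[:,:2],cc);print(lab,m.sum(),np.median(q[:,2]).round(4),f.round(4))
    if lab=='lidtop':
        A=np.c_[q[:,:2],np.ones(len(q))];k=np.hypot(q[:,0]-f[0],q[:,1]-f[1])<.025;print('tilt',np.linalg.lstsq(A[k],q[k,2],rcond=None)[0].round(4))
E
python3 m.py; python3 m.py
```

```text
ee [0.5151 0.0273 0.1718] [ 0.2 -0.7 -0.3]
foot 2451 0.0117 [0.514  0.0716 0.049 ]
disc 1893 0.1133 [0.514  0.0719 0.018 ]
lidtop 7812 0.1934 [0.5161 0.0285 0.0319]
tilt [-0.0038 -0.0089  0.1959]
ee [0.5152 0.0263 0.1718] [ 0.2 -0.5  0. ]
foot 2467 0.0117 [0.514  0.0716 0.0489]
disc 1893 0.1133 [0.514  0.0719 0.018 ]
lidtop 7787 0.1933 [0.5163 0.0275 0.0318]
tilt [-0.0042 -0.0094  0.1961]
```

```bash
python3 -m crank '{"steps":[[[-0.09,0.6,0],[0,0,0]],[[0,0.6,0],[0,0,0]],[[0,0.57,0],[0,0,0]],[[0,0,-0.4],[0,0,0]],[[0,0,-0.6],[0,0,0]],[[0,0,-0.6],[0,0,0]],[[0,0,-0.3],[0,0,0]],[[0,0,0],[0,0,0]],[[0,0,0],[0,0,0]],[[0,0,0],[0,0,0]]]}'; python3 m.py; python3 m.py
```

```text
time: 7.48
ee_pos: [0.5135, 0.0713, 0.1247]
eef_rot: [0.824, 0.566, 0.0, 0.0]
ft_force: [-0.0, 0.6, -0.1]
width: 0.0637
grip_force: 40.0
ee [0.5135 0.0713 0.1247] [-0.   0.6 -0.1]
foot 2770 0.0118 [0.514  0.0719 0.0491]
lidtop 7821 0.1463 [0.5145 0.0724 0.0319]
tilt [-0.0025 -0.0098  0.1486]
ee [0.5135 0.0715 0.1248] [-0.2 -0.5 -0.8]
foot 2750 0.0118 [0.5141 0.0721 0.049 ]
lidtop 7819 0.1464 [0.5146 0.0727 0.0318]
tilt [-0.0031 -0.0078  0.1489]
```

```bash
python3 -m crank '{"steps":[[[-0.02,-0.02,-0.4],[0,0,0]],[[0,0,-0.4],[0,0,0]],[[0,0,-0.24],[0,0,0]],[[0,0,0],[0,0,0]],[[0,0,-0.04],[0,0,0]],[[0,0,-0.04],[0,0,0]],[[0,0,0],[0,0,0]]]}'
python3 -m crank '{"steps":[[[0,0,-0.04],[0,0,0]],[[0,0,0],[0,0,0]]]}'
python3 -m crank '{"steps":[[[0,0,-0.04],[0,0,0]],[[0,0,0],[0,0,0]]]}'
```

```text
time: 8.17
ee_pos: [0.5125, 0.0714, 0.0961]
eef_rot: [0.824, 0.566, 0.0, 0.0]
ft_force: [-0.0, 0.2, -1.1]
width: 0.0634
grip_force: 40.0
time: 8.33
ee_pos: [0.5126, 0.0714, 0.0952]
eef_rot: [0.824, 0.566, 0.0, 0.0]
ft_force: [-0.0, 0.0, -1.1]
width: 0.0634
grip_force: 40.0
time: 8.5
ee_pos: [0.5126, 0.0715, 0.0941]
eef_rot: [0.824, 0.566, 0.0, 0.0]
ft_force: [-0.0, 0.2, 0.9]
width: 0.0637
grip_force: 40.0
```

```bash
for i in 1 2 3; do python3 -m crank '{"steps":[[[0,0,-0.04],[0,0,0]],[[0,0,0],[0,0,0]]]}' | grep -E 'pos|ft'; done
```

```text
ee_pos: [0.5126, 0.0714, 0.0931]
ft_force: [-0.3, -0.6, 1.1]
ee_pos: [0.5126, 0.0714, 0.0921]
ft_force: [0.3, 0.3, 1.7]
ee_pos: [0.5127, 0.0714, 0.0914]
ft_force: [-0.3, 0.5, 5.6]
```

```bash
for i in 1 2 3 4; do python3 -m crank '{"steps":[[[0,0,0.009],[0,0,0.5]],[[0,0,0.009],[0,0,0.5]],[[0,0,0.009],[0,0,0.5]],[[0,0,0],[0,0,0]]]}' | grep -E 'pos|ft'; python3 -c "
from bench import monitor;s=monitor.read_state();print(s['torque'].round(2),s['joint_positions'][6].round(2))"; done
```

```text
ee_pos: [0.5128, 0.0715, 0.092]
ft_force: [0.9, 0.2, 4.2]
[-0.02  0.01 -0.05] -0.32
ee_pos: [0.5127, 0.0715, 0.0926]
ft_force: [0.6, 0.3, 3.5]
[-0.05 -0.05 -0.06] -0.2
ee_pos: [0.5127, 0.0714, 0.0933]
ft_force: [1.1, -0.2, 4.6]
[-0.09 -0.05 -0.03] -0.07
ee_pos: [0.5127, 0.0714, 0.094]
ft_force: [0.5, 0.3, 4.6]
[-0.11 -0.19 -0.08] 0.05
```

```bash
for i in 1 2 3 4; do python3 -m crank '{"steps":[[[0,0,0.005],[0,0,0.5]],[[0,0,0.005],[0,0,0.5]],[[0,0,0],[0,0,0]]]}' | grep -E 'pos|ft'; python3 -c "
from bench import monitor;s=monitor.read_state();print(s['torque'].round(2),s['joint_positions'][6].round(2))"; done
```

```text
ee_pos: [0.5128, 0.0713, 0.0943]
ft_force: [0.6, -0.3, 5.2]
[-0.11 -0.26 -0.1 ] 0.13
ee_pos: [0.5128, 0.0713, 0.0946]
ft_force: [1.0, -0.1, 5.9]
[-0.16 -0.18 -0.18] 0.22
ee_pos: [0.5122, 0.0712, 0.0944]
ft_force: [-0.5, 0.4, 2.0]
[-0.15  0.02  0.01] 0.3
ee_pos: [0.5119, 0.0712, 0.0942]
ft_force: [-1.1, -0.9, 1.0]
[-0.17 -0.01 -0.01] 0.39
```

```bash
for i in 1 2 3 4; do python3 -m crank '{"steps":[[[0,0,-0.05],[0,0,0]],[[0,0,-0.05],[0,0,0]],[[0,0,0],[0,0,0]]]}' | grep -E 'pos|ft'; python3 -c "
from bench import monitor;s=monitor.read_state();print(s['torque'].round(2))"; done
```

```text
ee_pos: [0.5121, 0.0713, 0.0918]
ft_force: [-2.1, -1.4, 2.0]
[-0.25  0.32 -0.02]
ee_pos: [0.5123, 0.0714, 0.0896]
ft_force: [-3.2, -1.7, 3.8]
[-0.2   0.55  0.02]
ee_pos: [0.5124, 0.0714, 0.0872]
ft_force: [-2.6, -1.0, 5.4]
[-0.18  0.68  0.06]
ee_pos: [0.5125, 0.0714, 0.0848]
ft_force: [-3.9, -1.6, 6.1]
[-0.27  0.82 -0.05]
```

```bash
for i in 1 2; do python3 -m crank '{"steps":[[[-0.01,-0.005,-0.05],[0,0,0]],[[-0.01,-0.005,0],[0,0,0]],[[0,0,0],[0,0,0]]]}' | grep -E 'pos|ft'; python3 -c "
from bench import monitor;s=monitor.read_state();print(s['torque'].round(2))"; done; python3 m.py
```

```text
ee_pos: [0.5124, 0.0714, 0.084]
ft_force: [-2.4, -0.6, 6.4]
[-0.14  0.52  0.01]
ee_pos: [0.5124, 0.0714, 0.083]
ft_force: [-1.2, 0.2, 7.9]
[-0.03  0.28  0.01]
ee [0.5124 0.0714 0.083 ] [-1.2  0.2  7.9]
foot 3207 0.0118 [0.5138 0.0721 0.049 ]
lidtop 7832 0.1046 [0.5127 0.0725 0.0318]
tilt [ 0.0047 -0.008   0.103 ]
```

```bash
for i in 1 2 3; do python3 -m crank '{"steps":[[[0,0,-0.005],[0,0,-0.5]],[[0,0,-0.005],[0,0,-0.5]],[[0,0,-0.005],[0,0,-0.5]],[[0,0,-0.005],[0,0,-0.5]],[[0,0,0],[0,0,0]]]}' | grep -E 'pos|ft'; python3 -c "
from bench import monitor;s=monitor.read_state();print(s['torque'].round(2),s['joint_positions'][6].round(2))"; done
```

```text
ee_pos: [0.5127, 0.0713, 0.0827]
ft_force: [0.1, 0.0, 8.0]
[-0.06  0.17 -0.  ] 0.23
ee_pos: [0.5129, 0.0713, 0.0822]
ft_force: [-0.7, 0.4, 8.9]
[-0.14  0.07  0.04] 0.06
ee_pos: [0.5129, 0.0712, 0.0818]
ft_force: [-0.0, -0.6, 8.2]
[-0.16  0.12  0.06] -0.11
```

```bash
for i in 1 2; do python3 -m crank '{"steps":[[[0,0,-0.008],[0,0,-0.5]],[[0,0,-0.008],[0,0,-0.5]],[[0,0,-0.008],[0,0,-0.5]],[[0,0,-0.008],[0,0,-0.5]],[[0,0,0],[0,0,0]]]}' | grep -E 'pos|ft'; python3 -c "
from bench import monitor;s=monitor.read_state();print(s['torque'].round(2),s['joint_positions'][6].round(2))"; done
```

```text
ee_pos: [0.5129, 0.0713, 0.081]
ft_force: [-0.7, -0.3, 9.9]
[-0.17  0.11  0.01] -0.27
ee_pos: [0.513, 0.0713, 0.0802]
ft_force: [-0.5, 0.4, 9.9]
[-0.13  0.16  0.03] -0.44
```

```bash
for i in 1 2 3 4; do python3 -m crank '{"steps":[[[0,0,-0.005],[0,0,-0.5]],[[0,0,-0.005],[0,0,-0.5]],[[0,0,0],[0,0,0]]]}' | grep -E 'pos|ft'; python3 -c "
from bench import monitor;s=monitor.read_state();print(s['torque'].round(2),s['joint_positions'][6].round(2))"; done
```

```text
ee_pos: [0.513, 0.0713, 0.08]
ft_force: [-0.0, 0.1, 9.5]
[-0.18  0.19  0.04] -0.52
ee_pos: [0.5131, 0.0713, 0.0798]
ft_force: [-0.7, -0.3, 10.0]
[-0.1   0.15  0.05] -0.6
ee_pos: [0.5131, 0.0713, 0.0796]
ft_force: [0.5, -0.3, 10.5]
[-0.1   0.19  0.03] -0.69
ee_pos: [0.5131, 0.0713, 0.0793]
ft_force: [0.3, -0.3, 11.2]
[-0.11  0.17  0.04] -0.77
```

```bash
for i in 1 2 3 4; do python3 -m crank '{"steps":[[[0,0,0],[0,0,-0.4]],[[0,0,0],[0,0,-0.4]],[[0,0,0],[0,0,0]]]}' | grep -E 'pos|ft'; python3 -c "
from bench import monitor;s=monitor.read_state();print(s['torque'].round(2),s['joint_positions'][6].round(2))"; done
```

```text
ee_pos: [0.5131, 0.0713, 0.0794]
ft_force: [-0.6, -0.4, 10.6]
[-0.1   0.14  0.07] -0.84
ee_pos: [0.5131, 0.0713, 0.0794]
ft_force: [-0.3, -0.1, 10.7]
[-0.14  0.21  0.08] -0.9
ee_pos: [0.5131, 0.0714, 0.0794]
ft_force: [1.8, 0.7, 10.7]
[-0.14  0.18  0.13] -0.97
ee_pos: [0.5131, 0.0714, 0.0794]
ft_force: [-0.4, -0.0, 11.2]
[-0.09  0.07  0.25] -1.03
```

```bash
for i in 1 2 3; do python3 -m crank '{"steps":[[[0,0,0.015],[0,0,0]],[[0,0,0.015],[0,0,0]],[[0,0,0],[0,0,0]]]}' | grep -E 'pos|ft'; python3 -c "
from bench import monitor;s=monitor.read_state();print(s['torque'].round(2))"; done; python3 m.py
```

```text
ee_pos: [0.5131, 0.0714, 0.0799]
ft_force: [1.8, -0.3, 7.3]
[-0.01 -0.07  0.21]
ee_pos: [0.5131, 0.0714, 0.0805]
ft_force: [4.9, 1.1, 4.9]
[ 0.17 -0.7   0.29]
ee_pos: [0.513, 0.0714, 0.0806]
ft_force: [8.8, 1.8, -3.8]
[ 0.31 -1.72  0.25]
ee [0.513  0.0714 0.0806] [ 8.8  1.8 -3.8]
foot 3685 0.0118 [0.5142 0.072  0.049 ]
lidtop 7819 0.1021 [0.5142 0.0722 0.0319]
tilt [-0.0056 -0.0048  0.1056]
```

```bash
python3 -m crank '{"steps":[[[0,0,-0.02],[0,0,0]],[[0,0,0],[0,0,0]]]}' - 20 | grep -E 'pos|ft'
python3 -m crank '{"steps":[[[0,0,0],[0,0,0]],[[0,0,0],[0,0,0]],[[0,0,0],[0,0,0]],[[0,0,0],[0,0,0]],[[0,0,0],[0,0,0]],[[0,0,0],[0,0,0]]]}' 87
python3 -m crank '{"steps":[[[0,0,0.2],[0,0,0]],[[0,0,0.5],[0,0,0]],[[0,0,0.8],[0,0,0]],[[0,0,1],[0,0,0]],[[0,0,1],[0,0,0]],[[0,0,1],[0,0,0]],[[0,-0.6,0.5],[0,0,0]],[[0,-0.6,0],[0,0,0]],[[0,0,0],[0,0,0]],[[0,0,0],[0,0,0]]]}'
python3 - <<'E'
from bench import cams
import numpy as np,cv2
from h import *
c=cams.camera('wrist');cv2.imwrite('pics/w9.png',c['pixels']);P=cloud(c);v=c['z_map']>0
for lab,lo,hi,R in(('foot',.0085,.0155,.054),('lid',.095,.115,.036)):
    m=v&(P[...,2]>lo)&(P[...,2]<hi)&(np.hypot(P[...,0]-.514,P[...,1]-.072)<R);q=P[m];f=fitc(q[:,:2],(.514,.072))
    k=np.hypot(q[:,0]-f[0],q[:,1]-f[1])<.028
    print(lab,f.round(4),np.median(q[:,2]).round(4),np.linalg.lstsq(np.c_[q[k,:2]-f[:2],np.ones(k.sum())],q[k,2],rcond=None)[0].round(4) if k.any() else '')
E
```

```text
ee_pos: [0.513, 0.0714, 0.0805]
ft_force: [5.6, 1.5, 2.1]
time: 18.43
ee_pos: [0.5112, 0.0708, 0.0797]
eef_rot: [0.959, 0.284, -0.0, 0.0]
ft_force: [0.7, -0.5, 0.1]
width: 0.086
grip_force: 0.0
time: 19.27
ee_pos: [0.5114, 0.0405, 0.2052]
eef_rot: [0.959, 0.283, 0.0, -0.0]
ft_force: [0.4, 0.4, -0.2]
width: 0.0869
grip_force: 0.0
foot [0.5139 0.0715 0.0489] 0.0117 
lid [0.5141 0.0716 0.032 ] 0.1021 [-0.0025 -0.0005  0.1022]
```

View pics/w9.png

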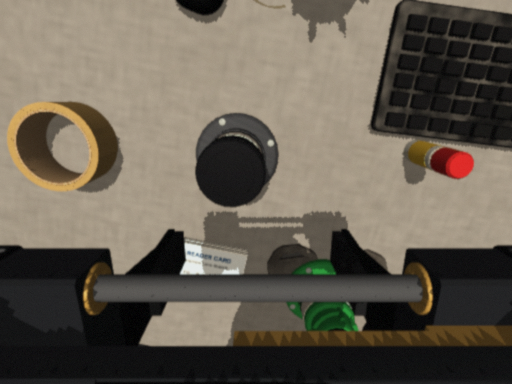

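The lid is level and centred on the jar at pixel (231,170). Its rim sits 22.9 mm below the mouth, the gripper is clear, and the bystanders are in place.

```bash
python3 -c "
from bench import ticket;print(ticket.close_job())"
```

```text
the job is handed in; nothing more can be done
None
```

The jar is closed: the lid is screwed home about 22.9 mm below the mouth, level, centred and released, nothing else on the desk was disturbed, and the job is handed in (no verdict was shown).

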